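# Load the ferrule cassette and lift it out by its catches

## Task

Lift the formed brass ferrule out of the open steel die and stand it upright in the empty well of the grey cassette, letting go of it. Then pinch the cassette's two orange side catches together to unlatch it from its dock and lift it straight up, level, with the ferrule in it. Finish while holding it by the pinched catches, still, with its underside about 10 cm above the dock's floor; do not put it down, and leave the calliper, wax, loupe and awl where they are.

Things in the scene. Friction and masses are not known exactly. Their poses are not given: they have to be found in the camera images.
- ferrule_mid (a point): Centre (half-way up) of the loose brass ferrule: an upright plain tube, 24 mm outside diameter, 17 mm bore, 28 mm tall, about 30 g; z along its axis. It starts standing in the die cavity with its top 16 mm above the die's top face; grip it round the outside of the part that stands out.
- die_mouth (a point): Centre of the round cavity's mouth, in the flat top face of the fixed steel die, 42 mm above the table. The cavity is 27 mm in diameter and 12 mm deep. The die block is 80 x 70 mm (its x by y), on a 120 x 100 mm, 12 mm thick base plate.
- dock_floor (a point): Centre of the dock's floor, 8 mm above the table, on which the cassette stands. Fixed dark wooden plate 160 x 100 mm (x by y), z up. Low stops (to 12 mm above this floor, 1.5 mm play) surround the cassette; on its +y and -y sides a steel keeper has a lip reaching in over the catch's tooth, lip top 21 mm above this floor, keeper's outer face 44 mm from the middle.
- cassette_well (a point): Centre of the floor of the empty well in the loose grey cassette (124 x 38 mm, body 26 mm tall, about 190 g), 12 mm above its underside. The well is 37 (x) by 30 (y) mm, 14 mm deep; a seated ferrule stands 14 mm out of it. x runs along the cassette towards the filled well, which holds a fixed ferrule 79 mm away; y across, the line along which the catches are pinched; z up.
- cassette_grip (a point): Middle of the cassette, midway between the two orange catches, 48 mm above its underside; same axes as the well. Each catch is an upright plate on the +y or -y side, 22 mm wide (x), 5 mm thick, reaching 66 mm above the underside; outer faces 61 mm apart at rest, 49 mm when pushed fully in. Fingers may take the plates 25 to 66 mm above the underside.
- catch_left (a joint): Inward travel of the catch on the cassette's +y side: 0 at rest (latched) to 0.006 m (fully in). Sprung outward, 1.2 N at rest, 3.6 N fully in. A tooth at its foot sits under the dock's keeper lip and holds the cassette down; it leaves the lip at about 0.004 m, so push it fully in before lifting and keep it in.
- catch_right (a joint): The same for the catch on the cassette's -y side.
- calliper: Nickel calliper lying on the bench, about 200 x 60 mm, 10 mm high; leave alone. Origin under the middle of its beam.
- wax: Yellow beeswax block, 75 x 50 x 28 mm; leave alone. Origin at the centre of its underside.
- loupe: Chrome magnifying loupe, an upright round 48 mm wide, 32 mm tall; leave alone. Origin at the centre of its underside.
- awl: Wood-handled awl lying on the bench, under 250 mm long; leave alone. Origin under it.

How it is judged (in metres and radians):
On the way, in this order (a step that is already met when the one before it is completed fails the run):
1. the ferrule is lifted clear out of the die cavity in the fingers (z of ferrule_mid in the frame of die_mouth above 0.022 m and contact force between ferrule and the fingers above 0.3 N), for 0.2 s.
2. the ferrule stands upright on the floor of the empty well, released, with the cassette still in its dock (x of ferrule_mid in the frame of cassette_well between -0.009 and 0.009 m and y of ferrule_mid in the frame of cassette_well between -0.006 and 0.006 m and z of ferrule_mid in the frame of cassette_well between 0.01 and 0.018 m and angle between the z axis of ferrule_mid and the z axis of cassette_well, either way round below 0.2 rad and contact force between ferrule and the fingers below 0.1 N and z of cassette_grip in the frame of dock_floor below 0.056 m), for 0.2 s.
3. both catches are pinched inward by the fingers (value of joint each of catch_left, catch_right above 0.0045 m and contact force between each of catch_left, catch_right and the fingers above 0.5 N), for 0.2 s.
At the end, for the whole second after the job is handed in: Fingers hold the cassette by both catches, each over 4.5 mm in; its underside is 70 to 170 mm above the dock floor, level within 0.2 rad, under 0.03 m/s, touching neither dock nor die; the ferrule stands (0.2 rad) on the floor of the once empty well, not touched by the fingers (all of step 3 and x of ferrule_mid in the frame of cassette_well between -0.009 and 0.009 m and y of ferrule_mid in the frame of cassette_well between -0.006 and 0.006 m and z of ferrule_mid in the frame of cassette_well between 0.01 and 0.018 m and angle between the z axis of ferrule_mid and the z axis of cassette_well, either way round below 0.2 rad and z of cassette_grip in the frame of dock_floor between 0.118 and 0.218 m and angle between cassette_grip's own z axis and vertical below 0.2 rad and linear speed of cassette below 0.03 m/s and contact force between cassette and dock below 0.1 N and contact force between cassette and die below 0.1 N and contact force between ferrule and the fingers below 0.1 N); the arm keeps its last pose, push and grip.
It fails at once if the calliper is pushed more than 30 mm (distance of calliper from where it was at the start of the episode above 0.03 m).
It fails at once if the beeswax block is pushed more than 30 mm (distance of wax from where it was at the start of the episode above 0.03 m).
It fails at once if the loupe is pushed more than 30 mm (distance of loupe from where it was at the start of the episode above 0.03 m).
It fails at once if the awl is pushed more than 30 mm (distance of awl from where it was at the start of the episode above 0.03 m).
It also fails if it takes over 54 s, if anything falls off the work surface, if the arm or the gripper's body presses on something with over 40 N, if the wrist force passes 120 N, or if a joint passes its speed limit or range.

## Robot

A 7-joint arm with a two-finger parallel gripper is mounted at the origin on the work surface. World frame = base frame: x ahead of the robot, y to its left, z up, the work surface at z = 0. Lengths are in mm, angles in rad, forces in N, time in s.
With the tool pointing down it reaches from about 400 to 875 mm from the base axis. Payload 4.4 kg.
Tool frame: the origin (TCP) lies at the very end of the fingers, on their centre line; the grasp point (between the pads) lies 19 mm behind it; z points along the fingers, y is the direction in which the jaws open and shut (so a half turn about z gives the same grasp; the last joint's range is limited). The gripper opens to 85 mm and grips with 20 to 120 N. Pads are 22 mm wide; open, the fingers measure 114 mm over their backs; the gripper's body (76 mm by 85 mm) begins 54 mm behind the grasp point. The pads swing forward as they close: fully open they stand 13 mm farther back than shut.
Start: joints at [-1.287, 0.628, 0.038, 1.517, -0.027, 0.996, -0.02], TCP at [222.738, 610.66, 231.313] pointing down, gripper open.
Joint ranges: [-3.06, 3.06], [-0.37, 2.12], [-1.25, 1.32], [0.18, 2.47], [-1.1, 4.24], [0.23, 1.98], [-2.94, 2.94]. Speed limits (rad/s): [2.57, 2.57, 3.14, 3.14, 3.14, 3.14, 3.14].

## Interface

Orientations are given as [roll, pitch, yaw] about the fixed x, y, z axes, in that order (R = Rz(yaw) Ry(pitch) Rx(roll)).
In Python, from cell import ctrl gives the robot as it stands. The module is installed in compiled form; this text tells all that it offers.
- The arm moves only by the shell command python3 -m jog 'ROWS'. ROWS is text: rows parted by semicolons, each of 7 numbers parted by spaces: the shift along the tool's x, y, z in mm, then the turn, a rotation vector about the tool's x, y, z in degrees, then the opening, from -1 (shut) to 1 (fully open). In form: x y z wx wy wz claw; .... A call has 1 to 8 rows; each row is the pose to reach, as a shift and turn from the pose commanded when the call began, along the tool's axes at that moment; what a row does not reach only later rows make up. A row lasts 1/8 s, in which the tool goes at most 62.5 mm and 10.7 degrees, less where a joint would pass 70% of its speed; a pose out of reach is approached as far as the arm can. A call with a gripper value outside its range is refused whole. The fingers move at their own pace and stop on an object; the grip force is fixed at half the most. Time passes only in rows, so rows that repeat a pose let the fingers close. It gives the time, the measured TCP pose, the force and the opening at its end, in the units of the state.
- ctrl.read_state(): the state, without advancing time (a new reading comes with each control period).
- ctrl.get_image(name): name is "side" or "top"; returns a dict with "image" (400x640x3 uint8, red, green, blue), "z_map" (400x640 float32, mm along the optical axis (not along the pixel's ray), 0 where there is no reading), "vertical_fov" (degrees; the focal length in pixels is half the picture's height over the tangent of half this angle, whatever the lens; pixels are square), "cx", "cy" (the principal point, pixels), "extrinsics" (4x4, takes a point from world to camera coordinates). Camera axes: x right, y down, z forward; pixel columns grow to the right and rows downward; lengths in mm; the calibration is good to about 2 mm. A picture is of the moment at which its call begins.
- ctrl.finish_job(): hands the job in, once; it reports no verdict.
The state is a dict: "clock": time; "qpos": joint angles; "qd": joint speeds; "tau": joint torques, N m; "eef_pos": TCP position; "tool_rot": TCP orientation; "force": force on the tool from outside, world axes, zero at the start; "torque": the same for the moment, N m; "width": finger opening in mm.
Only numpy, scipy, OpenCV 4.12 (cv2) and the standard library are available. Lean on these libraries where they do the work, as an engineer would, in place of code of your own. Each camera call takes 0.05 s, during which the arm holds its last target.

## Working session

There is one attempt and no reset: what is moved stays moved. The work goes in short steps, Python scripts to look and compute and a shell command to move; the robot and the scene stay as the last step left them, time stands still between calls to the robot, and variables do not carry over. Pictures are saved under pics/ and viewed, and the job is handed in when it is done.

```bash
mkdir -p pics
cat > h.py <<'E'
import numpy as np, cv2
from cell import ctrl
def grab(n,tag):
    d=ctrl.get_image(n); cv2.imwrite(f'pics/{tag}_{n}.png',d['image'][:,:,::-1]); np.savez(f'pics/{tag}_{n}.npz',**d); return d
def f(d): return d['image'].shape[0]/2/np.tan(np.radians(d['vertical_fov'])/2)
def pts(d):
    F=f(d);z=d['z_map'];v,u=np.mgrid[:z.shape[0],:z.shape[1]]
    P=np.stack([(u-d['cx'])/F*z,(v-d['cy'])/F*z,z],-1)
    E=d['extrinsics'];return (P-E[:3,3])@E[:3,:3]
def ray(d,u,v,h):
    F=f(d);E=d['extrinsics'];c=-E[:3,:3].T@E[:3,3]
    r=E[:3,:3].T@np.array([(u-d['cx'])/F,(v-d['cy'])/F,1]);return c+r*(h-c[2])/r[2]
E
python3 - <<'E'
from h import *
for n in('top','side'):
    d=grab(n,'a');print(n,d['vertical_fov'],d['cx'],d['cy'],d['extrinsics'].round(3).tolist(),(d['z_map']>0).mean())
print(ctrl.read_state())
E
```

```text
top 51.469103505103575 314.5111643017904 194.2313253598462 [[-0.005, -1.0, 0.003, 16.905], [-0.983, 0.004, -0.184, 537.144], [0.184, -0.003, -0.983, 1123.06], [0.0, 0.0, 0.0, 1.0]] 0.9960859375
side 46.58863724493249 329.9526122905115 198.7915870272648 [[-0.968, -0.25, 0.004, 497.482], [-0.19, 0.724, -0.664, 120.262], [0.163, -0.643, -0.748, 1039.971], [0.0, 0.0, 0.0, 1.0]] 0.99584765625
{'clock': 0.1, 'qpos': array([-1.28677462,  0.62921811,  0.03847418,  1.51827454, -0.02703523,
        0.99628429, -0.0200229 ]), 'qd': array([-0.00108705, -0.00223859, -0.00122912,  0.00032809,  0.00095511,
       -0.00236969, -0.00166008]), 'tau': array([ 3.13890661e-03, -5.64534044e+01,  1.23055670e+00, -1.93973029e+01,
        1.13163245e-02,  5.39435146e-03,  5.49336482e-05]), 'eef_pos': array([222.56223251, 610.11911438, 230.50249611]), 'tool_rot': array([-3.13992683e+00,  2.64223098e-06,  2.79170492e+00]), 'force': array([-0.07070059,  0.10449997, -0.36118306]), 'torque': array([0.00583022, 0.0086641 , 0.04281548]), 'width': 85.3016985948855}
```

View pics/a_top.png

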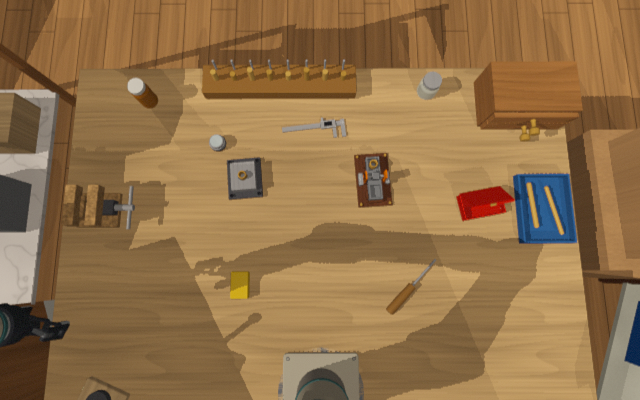

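View pics/a_side.png

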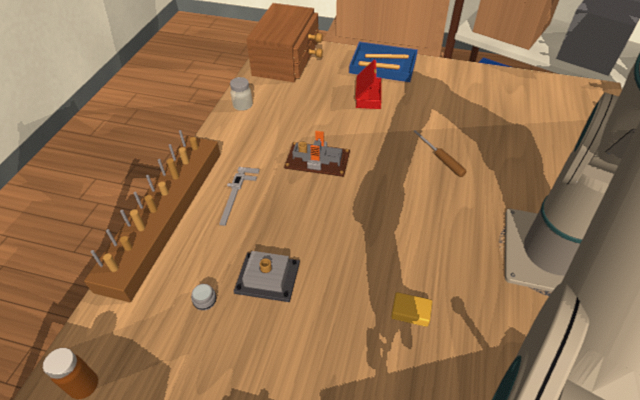

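The top view shows the die with the ferrule near (242,174) and the cassette near (374,178). Its filled well is at about (374,162), with orange catches left and right of centre. The side view shows the same items at (266,265) and (318,150). I'll enlarge both.

Run:
```python
from h import *
t=cv2.imread('pics/a_top.png');s=cv2.imread('pics/a_side.png')
def c(im,u,v,w,h,k):return cv2.resize(im[v:v+h,u:u+w],None,fx=k,fy=k,interpolation=cv2.INTER_CUBIC)
cv2.imwrite('pics/z1.png',np.vstack([np.hstack([c(t,345,145,55,65,7),c(t,217,145,55,65,7)])]))
cv2.imwrite('pics/z2.png',np.hstack([c(s,280,125,75,55,5),c(s,230,240,75,70,5)[:275]]))
for n,boxes in (('top',[(345,400,145,210),(220,270,150,205)]),('side',[(280,355,125,180),(230,305,240,305)])):
    d=dict(np.load(f'pics/a_{n}.npz'));P=pts(d);hsv=cv2.cvtColor(d['image'],cv2.COLOR_RGB2HSV)
    for (u0,u1,v0,v1) in boxes:
        Q=P[v0:v1,u0:u1];H=hsv[v0:v1,u0:u1]
        print(n,np.percentile(Q[...,2],[2,50,90,99]).round(1))
        for nm,m in (('orange',(H[...,0]<12)&(H[...,1]>190)&(H[...,2]>170)),('brass',(H[...,0]>13)&(H[...,0]<25)&(H[...,1]>120)&(H[...,2]>90))):
            m=m&(Q[...,2]>35)
            k,l,st,ce=cv2.connectedComponentsWithStats(m.astype('uint8'))
            for i in range(1,k):
                if st[i,4]>4: 
                    q=Q[l==i]; print(nm,st[i],(ce[i]+[u0,v0]).round(1),np.median(q,0).round(1),q.min(0).round(),q.max(0).round())
```

```text
top [-5.5  3.2 31.5 70.5]
brass [24 15  9  8 41] [373.1 163.5] [ 627.2 -154.3   46.4] [ 616. -166.   36.] [ 637. -143.   53.]
brass [39 25  3 10 24] [385.  174.1] [ 591.5 -183.5   70.1] [ 579. -186.   46.] [ 601. -182.   76.]
brass [20 27  2  8 12] [365.7 174.9] [ 588.1 -129.4   70.9] [ 576. -130.   69.] [ 596. -127.   75.]
top [-5.4  4.6 41.3 56.2]
brass [18 21  9  9 39] [241.6 174.7] [594.  220.6  54.3] [322.  19.  37.] [ 608.  232. 1203.]
side [-3.3  1.8 34.1 72.7]
orange [36  6  8 14 62] [319.3 135.8] [ 589.5 -183.    60.8] [ 580. -189.   36.] [ 599. -179.   77.]
orange [31 20  8  3 13] [314.6 146.1] [ 585.5 -128.    73.2] [ 578. -130.   70.] [ 596. -126.   76.]
orange [31 30  8  4 19] [314.7 156.5] [ 586.5 -126.6   38.6] [ 335. -129.   36.] [597. 706. 856.]
brass [18 16  9 10 67] [302.  145.7] [ 628.6 -151.7   44. ] [ 618. -165.   35.] [ 640. -140.   52.]
side [-2.9  6.5 42.1 56.8]
brass [ 30  18  12  15 137] [265.1 265.2] [594.1 225.3  51.4] [335. 206.  36.] [605. 706. 856.]
```

View pics/z1.png

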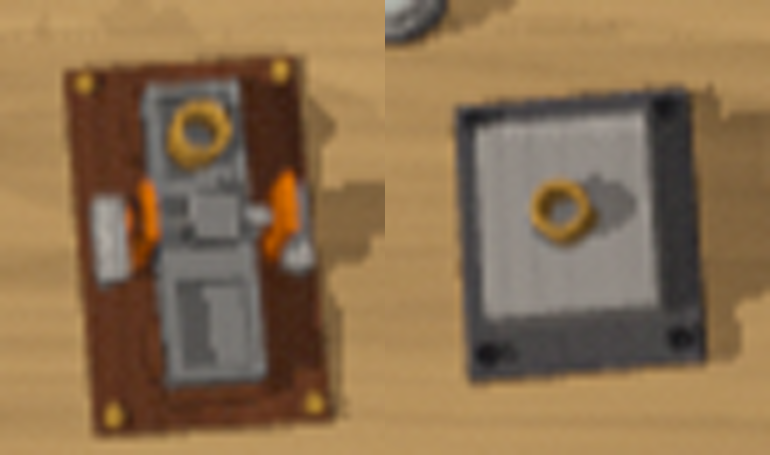

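View pics/z2.png

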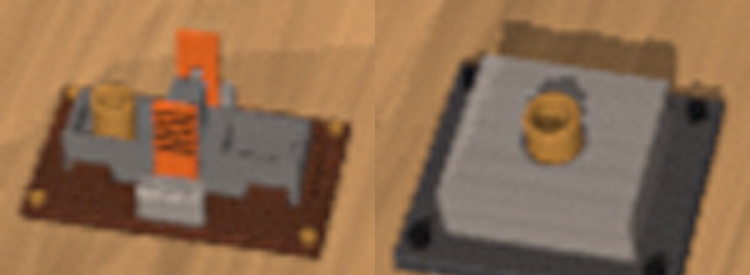

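```bash
cat >> h.py <<'E'
def tri(dA,a,dB,b):
    A=[];y=[]
    for d,p in((dA,a),(dB,b)):
        c=ray(d,*p,0);c2=ray(d,*p,500);r=(c2-c)/np.linalg.norm(c2-c);M=np.eye(3)-np.outer(r,r);A.append(M);y.append(M@c)
    A=np.vstack(A);y=np.hstack(y);x=np.linalg.lstsq(A,y,rcond=None)[0];return x,np.linalg.norm(A@x-y)
E
python3 - <<'E'
from h import *
D={n:dict(np.load(f'pics/a_{n}.npz')) for n in('top','side')}
t=D['top'];P=pts(t)
# points: a) empty well & body corners, hand-read from zoom z1 (scale 7)
def T(x,y,ox=345,oy=145):return (x/7+ox-.43,y/7+oy-.43)
def S(x,y,ox,oy):return (x/5+ox-.4,y/5+oy-.4)
for nm,p,h in (('scrTL',T(86,83),8),('scrTR',T(281,71),8),('scrBL',T(114,415),8),('scrBR',T(315,402),8),('filled top',T(199,133),48),('bodyTL',T(143,88),34),('bodyTR',T(238,80),34),('bodyBL',T(168,385),34),('bodyBR',T(264,376),34),('wellTL',T(177,285),34),('wellTR',T(246,280),34),('wellBL',T(185,371),34),('wellBR',T(256,366),34)):
    print(nm,np.round(p,1),ray(t,*p,h).round(1))
z1=lambda x,y:T(x-385,y,217,145)
print('ferr top',ray(t,*z1(563,210),58).round(1))
for nm,a,b in (('ferr',z1(563,210),S(552-375,103,230,240)),('filled',T(199,133),S(113,88,280,125)),('scrTL',T(86,83),S(38,197,280,125)),('scrTR',T(281,71),S(70,90,280,125)),('scrBR',T(315,402),S(335,129,280,125)),('scrBL',T(114,415),S(308,238,280,125)),('dieTL',z1(474,124),S(440-375,225,230,240)),('dieTR',z1(642,114),S(485-375,57,230,240)),('dieBR',z1(658,303),S(668-375,78,230,240)),('dieBL',z1(490,318),S(635-375,256,230,240))):
    x,e=tri(t,a,D['side'],b);print(nm,x.round(1),round(e,1))
# depth-based heights: planes
m=P[145:210,345:400].reshape(-1,3);
for lo,hi in((5,14),(30,38),(44,54),(68,80)):
    q=m[(m[:,2]>lo)&(m[:,2]<hi)];print(lo,hi,len(q),q.mean(0).round(1),np.median(q,0).round(1))
m=P[150:205,220:270].reshape(-1,3);q=m[(m[:,2]>38)&(m[:,2]<46)];print('die',q.mean(0).round(1));q=m[(m[:,2]>53)&(m[:,2]<62)];print('ferr',q.mean(0).round(1),q.max(0).round(1),q.min(0).round(1))
E
```

```text
scrTL [356.9 156.4] [ 659.1 -112.3    8. ]
scrTR [384.7 154.7] [ 664.1 -195.5    8. ]
scrBL [360.9 203.9] [ 515.9 -120.6    8. ]
scrBR [389.6 202. ] [ 521.  -204.6    8. ]
filled top [373.  163.6] [ 626.4 -153.8   48. ]
bodyTL [365.  157.1] [ 649.5 -133.1   34. ]
bodyTR [378.6 156. ] [ 652.8 -172.8   34. ]
bodyBL [368.6 199.6] [ 524. -140.   34.]
bodyBR [382.3 198.3] [ 527.6 -179.3   34. ]
wellTL [369.9 185.3] [ 565.7 -144.9   34. ]
wellTR [379.7 184.6] [ 567.7 -173.3   34. ]
wellBL [371.  197.6] [ 529.8 -147.1   34. ]
wellBR [381.1 196.9] [ 531.7 -176.2   34. ]
ferr top [593.1 219.5  58. ]
ferr [593.5 219.2  61. ] 1.6
filled [ 625.9 -152.6   55.5] 2.0
scrTL [ 658.7 -112.4    7.7] 0.7
scrTR [ 665.3 -195.3    8.6] 1.9
scrBR [ 520.9 -205.1    5.6] 0.7
scrBL [ 515.7 -120.9    5.5] 0.9
dieTL [635.2 263.6  22. ] 4.9
dieTR [637.6 191.2  39.8] 0.5
dieBR [558.  182.7  41.3] 0.0
dieBL [553.4 255.2  18.4] 4.3
5 14 687 [ 583.  -153.1    7.8] [ 571.9 -137.5    7.5]
30 38 231 [ 589.2 -157.4   32.9] [ 584.3 -157.1   32.7]
44 54 54 [ 606.7 -153.6   49. ] [ 606.6 -154.4   48.5]
68 80 33 [ 588.4 -156.2   72.1] [ 588.  -132.4   71.4]
die [594.4 221.8  41. ]
ferr [593.5 221.5  56.3] [604.5 231.6  60.5] [583.2 211.2  53.5]
```

```bash
cat >> h.py <<'E'
from scipy.spatial.transform import Rotation as Ro
def plan(x,y,z,yaw):
    s=ctrl.read_state();R=Ro.from_euler('xyz',s['tool_rot']);T=Ro.from_euler('xyz',[np.pi,0,np.radians(yaw)])
    print('at',s['clock'],s['eef_pos'].round(1),np.degrees(s['tool_rot']).round(2),'F',s['force'].round(1),'w',round(s['width'],1))
    print('shift',R.inv().apply(np.array([x,y,z])-s['eef_pos']).round(1),'rotvec',np.degrees((R.inv()*T).as_rotvec()).round(2))
E
python3 -c "
from h import *
plan(593.5,220.5,140,183.3)"
```

```text
at 0.1 [222.6 610.1 230.5] [-179.9     0.    159.95] F [-0.1  0.1 -0.4] w 85.3
shift [-482.  -238.7   90.9] rotvec [-9.000e-02 -2.000e-02 -2.335e+01]
```

```bash
python3 -m jog '-482 -239 0 0 0 -23.3 1;-482 -239 0 0 0 -23.3 1;-482 -239 0 0 0 -23.3 1;-482 -239 0 0 0 -23.3 1;-482 -239 0 0 0 -23.3 1;-482 -239 0 0 0 -23.3 1;-482 -239 50 0 0 -23.3 1;-482 -239 91 0 0 -23.3 1'; python3 -c "
from h import *
plan(593.5,220.5,90,183.3)"
```

```text
clock: 1.1
eef_pos: [560.4, 257.0, 177.6]
tool_rot: [3.141, 0.004, -3.086]
force: [0.7, 1.0, -0.1]
width: 85.6
at 1.1 [560.4 257.  177.6] [ 179.94    0.21 -176.83] F [ 0.7  1.  -0.1] w 85.6
shift [-30.7 -38.3  87.6] rotvec [ 0.06  0.21 -0.13]
```

```bash
python3 -m jog '0 0 0 0 0 0 1;0 0 0 0 0 0 1'; python3 -c "
from h import *
plan(593.5,220.5,90,183.3)
d=grab('top','b');d=grab('side','b')
s=cv2.imread('pics/b_side.png');t=cv2.imread('pics/b_top.png')
cv2.imwrite('pics/z3.png',np.hstack([cv2.resize(s[170:310,180:330],None,fx=2.5,fy=2.5),cv2.resize(t[100:240,170:320],None,fx=2.5,fy=2.5)]))"
```

```text
clock: 1.35
eef_pos: [557.1, 259.2, 176.6]
tool_rot: [3.141, -0.001, -3.085]
force: [-0.5, 0.9, -0.6]
width: 85.3
at 1.35 [557.1 259.2 176.6] [ 1.7997e+02 -8.0000e-02 -1.7675e+02] F [-0.5  0.9 -0.6] w 85.3
shift [-34.3 -40.7  86.5] rotvec [ 0.03 -0.08 -0.05]
```

View pics/z3.png

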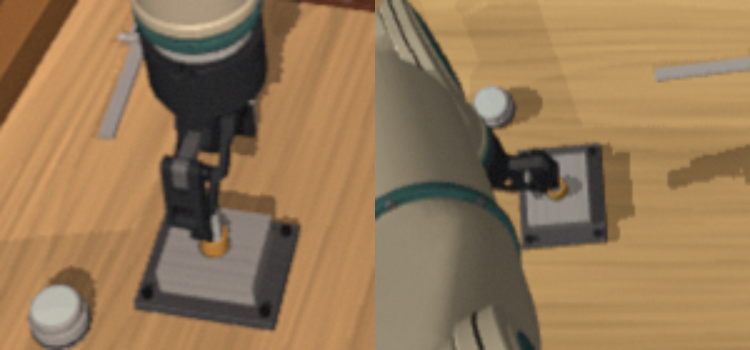

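The gripper is open about 50 mm off to one side of and above the ferrule, and everything is clear. I'll go on to directly above it.

```bash
python3 -m jog '-34.3 -40.7 40 0 0 0 1;-34.3 -40.7 86 0 0 0 1;-34.3 -40.7 86 0 0 0 1;-34.3 -40.7 86 0 0 0 1'; python3 -c "
from h import *
plan(593.5,220.5,45,183.3)
d=grab('top','c');d=grab('side','c')
s=cv2.imread('pics/c_side.png');t=cv2.imread('pics/c_top.png')
cv2.imwrite('pics/z4.png',np.hstack([cv2.resize(s[220:310,220:320],None,fx=4,fy=4),cv2.resize(t[140:230,200:300],None,fx=4,fy=4)]))"
```

```text
clock: 1.95
eef_pos: [594.4, 222.6, 92.9]
tool_rot: [3.14, 0.002, -3.082]
force: [-0.4, -0.2, 0.9]
width: 85.4
at 1.95 [594.4 222.6  92.9] [ 1.7988e+02  1.1000e-01 -1.7659e+02] F [-0.4 -0.2  0.9] w 85.4
shift [ 1.1 -2.1 47.9] rotvec [0.12 0.11 0.11]
```

View pics/z4.png

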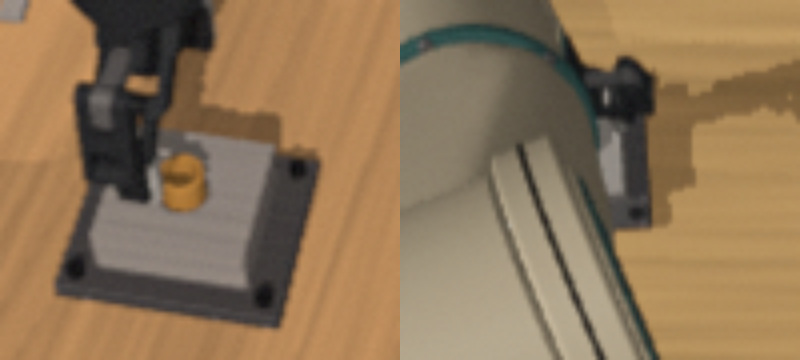

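```bash
cat >> h.py <<'E'
def proj(d,p):
    q=d['extrinsics'][:3,:3]@np.array(p)+d['extrinsics'][:3,3];return (q[:2]/q[2]*f(d)+[d['cx'],d['cy']]).round(1)
E
python3 -c "
from h import *
d=dict(np.load('pics/c_side.npz'))
for p in ([594,222,93],[594,265,106],[594,180,106],[594,220,58]): print(p,proj(d,p),(proj(d,p)-[220,220])*4)"
```

```text
[594, 222, 93] [263.2 252.4] [172.8 129.6]
[594, 265, 106] [254.8 266.4] [139.2 185.6]
[594, 180, 106] [269.7 232.1] [198.8  48.4]
[594, 220, 58] [265.3 261.4] [181.2 165.6]
```

View pics/c_side.png

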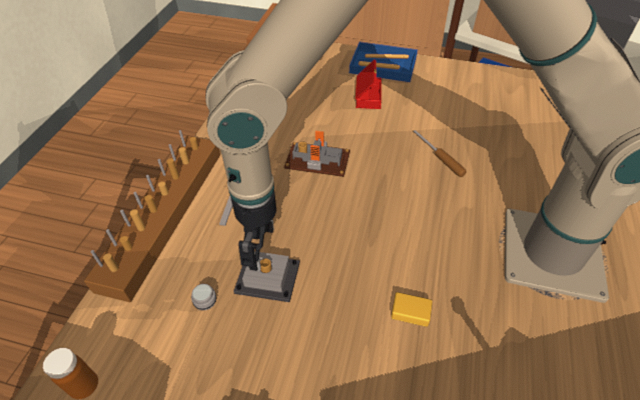

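```bash
python3 -m jog '1 -2 25 0 0 0 1;1 -2 48 0 0 0 1;1 -2 48 0 0 0 1;1 -2 48 0 0 0 1'; python3 -c "
from h import *
plan(593.5,220.5,45,183.3)
d=grab('side','d')
s=cv2.imread('pics/d_side.png')
cv2.imwrite('pics/z5.png',cv2.resize(s[220:310,210:320],None,fx=6,fy=6))"
```

```text
clock: 2.55
eef_pos: [594.4, 218.9, 44.8]
tool_rot: [3.14, 0.003, -3.084]
force: [0.1, 0.2, -0.4]
width: 85.4
at 2.55 [594.4 218.9  44.8] [ 1.7993e+02  1.5000e-01 -1.7671e+02] F [ 0.1  0.2 -0.4] w 85.4
shift [ 0.8  1.6 -0.2] rotvec [ 0.07  0.15 -0.01]
```

View pics/z5.png

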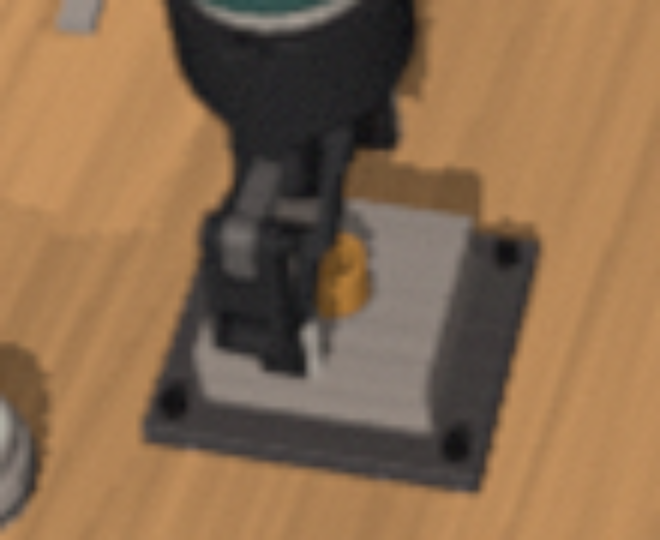

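The finger at (270,330) is beside the ferrule at (345,275). I'll close partway first to check tip clearance and force.

```bash
python3 -m jog '0 1 0 0 0 0 0.3;0 1 0 0 0 0 -0.2;0 1 0 0 0 0 -0.2;0 1 0 0 0 0 -0.2'; python3 -c "
from h import *
plan(593.5,220.5,45,183.3)
d=grab('side','e')
s=cv2.imread('pics/e_side.png')
cv2.imwrite('pics/z6.png',cv2.resize(s[220:310,210:320],None,fx=6,fy=6))"
```

```text
clock: 3.1
eef_pos: [593.3, 218.9, 43.0]
tool_rot: [-3.142, -0.0, -3.085]
force: [-0.3, -0.5, 0.3]
width: 34.3
at 3.1 [593.3 218.9  43. ] [-1.8000e+02 -1.0000e-02 -1.7675e+02] F [-0.3 -0.5  0.3] w 34.3
shift [-0.3  1.6 -2. ] rotvec [-0.   -0.01 -0.05]
```

View pics/z6.png

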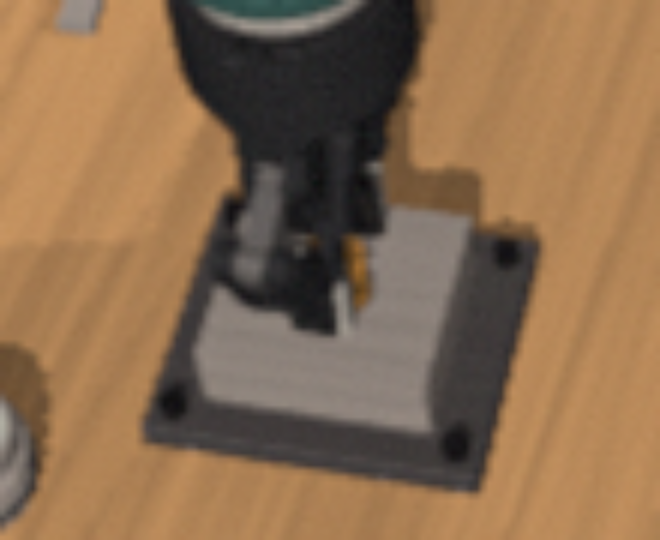

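```bash
python3 -m jog '0 1 0 0 0 0 -0.6;0 1 0 0 0 0 -1;0 1 0 0 0 0 -1;0 1 0 0 0 0 -1;0 1 0 0 0 0 -1'; python3 -c "
from h import *
plan(593.5,220.5,45,183.3)
d=grab('side','f')
s=cv2.imread('pics/f_side.png')
cv2.imwrite('pics/z7.png',cv2.resize(s[220:310,210:320],None,fx=6,fy=6))"
```

```text
clock: 3.78
eef_pos: [593.5, 220.6, 43.4]
tool_rot: [3.141, 0.001, -3.084]
force: [-1.1, 1.9, 5.2]
width: 21.4
at 3.775 [593.5 220.6  43.4] [ 1.7995e+02  4.0000e-02 -1.7673e+02] F [-1.1  1.9  5.2] w 21.4
shift [ 0.  -0.1 -1.6] rotvec [ 0.05  0.04 -0.03]
```

View pics/z7.png

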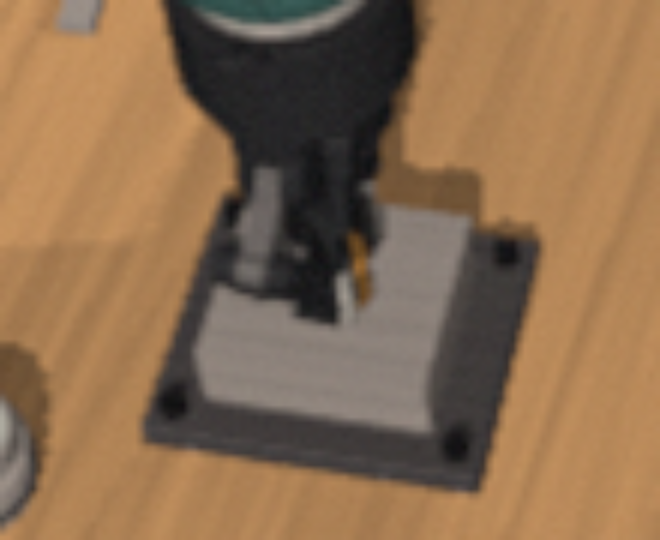

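```bash
python3 -m jog '0 1 -2 0 0 0 -1;0 1 -6 0 0 0 -1;0 1 -15 0 0 0 -1;0 1 -30 0 0 0 -1;0 1 -50 0 0 0 -1;0 1 -60 0 0 0 -1;0 1 -60 0 0 0 -1;0 1 -60 0 0 0 -1'; python3 -c "
from h import *
plan(593.5,220.5,45,183.3)
d=grab('side','g')
s=cv2.imread('pics/g_side.png')
cv2.imwrite('pics/z8.png',cv2.resize(s[190:300,210:320],None,fx=5,fy=5))"
```

```text
clock: 4.82
eef_pos: [592.8, 220.8, 102.7]
tool_rot: [-3.141, -0.001, -3.085]
force: [-0.6, 0.3, -0.6]
width: 21.0
at 4.825 [592.8 220.8 102.7] [-1.7998e+02 -4.0000e-02 -1.7674e+02] F [-0.6  0.3 -0.6] w 21.0
shift [-0.7 -0.3 57.7] rotvec [-0.02 -0.04 -0.04]
```

View pics/z8.png

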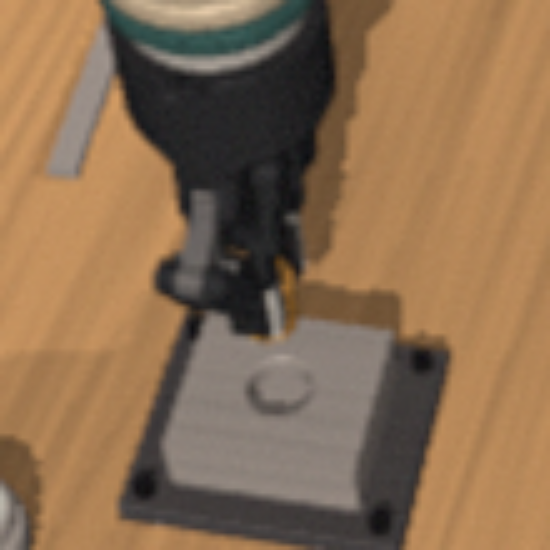

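```bash
python3 -c "
from h import *
d=dict(np.load('pics/g_side.npz'))
o=np.array([210,190])
for p in ([593,233,103],[593,233,107],[593,220.5,90],[593,232,90],[581,220,90],[581,220,118]): print(p,(proj(d,p)-o)*5)
P=pts(d)
H=cv2.cvtColor(d['image'],cv2.COLOR_RGB2HSV)
m=(H[...,0]>12)&(H[...,0]<25)&(H[...,1]>150)
m[:]&=False if 0 else True
v,u=np.nonzero(m[235:265,250:275]);q=P[v+235,u+250];k=(q[:,2]>70)&(q[:,2]<150);print(np.c_[u+250,v+235,q.round()][k])
"
```

```text
[593, 233, 103] [256.5 320. ]
[593, 233, 107] [255. 314.]
[593, 220.5, 90] [270.5 313.5]
[593, 232, 90] [260.5 337. ]
[581, 220, 90] [299.5 319. ]
[581, 220, 118] [293.  277.5]
[[265. 241. 592. 211. 117.]
 [265. 242. 591. 212. 116.]
 [266. 242. 590. 211. 115.]
 [267. 242. 588. 210. 114.]
 [265. 243. 591. 213. 114.]
 [266. 243. 588. 215. 118.]
 [267. 243. 586. 215. 119.]
 [268. 243. 586. 210. 111.]
 [266. 244. 588. 217. 116.]
 [267. 244. 585. 217. 118.]
 [268. 244. 587. 209. 107.]
 [266. 245. 586. 220. 119.]
 [267. 245. 585. 219. 118.]
 [268. 245. 587. 210. 104.]
 [267. 246. 583. 223. 119.]
 [266. 247. 585. 223. 116.]
 [267. 247. 583. 224. 118.]
 [268. 247. 583. 219. 111.]
 [267. 248. 583. 224. 114.]
 [268. 248. 583. 219. 108.]
 [267. 249. 583. 225. 112.]
 [268. 249. 584. 219. 104.]
 [267. 250. 584. 224. 108.]
 [268. 250. 583. 221. 104.]
 [267. 251. 584. 225. 105.]
 [268. 251. 584. 221. 100.]
 [268. 252. 584. 222.  97.]
 [268. 253. 583. 223.  96.]
 [268. 254. 584. 223.  93.]
 [267. 255. 585. 225.  91.]
 [268. 255. 584. 223.  90.]
 [261. 257. 595. 233.  92.]
 [262. 257. 587. 244. 111.]]
```

```bash
python3 -c "
from h import *
d=dict(np.load('pics/g_side.npz'));P=pts(d)
for v in range(246,260):
  print(v,[(u,*P[v,u].round().astype(int).tolist()) for u in range(258,269,2)])
"
```

```text
246 [(258, 579, 264, 177), (260, 585, 246, 150), (262, 581, 246, 152), (264, 581, 238, 140), (266, 587, 220, 115), (268, 621, 143, 0)]
247 [(258, 579, 266, 175), (260, 580, 257, 164), (262, 582, 246, 147), (264, 583, 236, 135), (266, 585, 223, 116), (268, 583, 219, 111)]
248 [(258, 580, 265, 171), (260, 580, 257, 160), (262, 586, 239, 134), (264, 582, 238, 134), (266, 585, 225, 115), (268, 583, 219, 108)]
249 [(258, 580, 266, 170), (260, 580, 258, 159), (262, 586, 240, 132), (264, 583, 237, 129), (266, 584, 227, 114), (268, 584, 219, 104)]
250 [(258, 580, 266, 167), (260, 580, 259, 157), (262, 586, 240, 129), (264, 584, 237, 125), (266, 584, 228, 113), (268, 583, 221, 104)]
251 [(258, 580, 267, 165), (260, 580, 260, 155), (262, 586, 241, 127), (264, 584, 237, 122), (266, 583, 231, 114), (268, 584, 221, 100)]
252 [(258, 579, 268, 164), (260, 580, 261, 153), (262, 586, 242, 125), (264, 584, 237, 119), (266, 582, 232, 113), (268, 584, 222, 97)]
253 [(258, 582, 265, 155), (260, 580, 261, 150), (262, 586, 243, 123), (264, 584, 238, 116), (266, 582, 233, 111), (268, 583, 223, 96)]
254 [(258, 594, 243, 117), (260, 589, 245, 121), (262, 586, 244, 121), (264, 584, 239, 114), (266, 583, 233, 107), (268, 584, 223, 93)]
255 [(258, 593, 247, 119), (260, 589, 246, 119), (262, 586, 244, 117), (264, 584, 240, 113), (266, 586, 228, 95), (268, 584, 223, 90)]
256 [(258, 595, 244, 111), (260, 590, 245, 113), (262, 585, 246, 117), (264, 585, 239, 107), (266, 587, 227, 90), (268, 599, 196, 41)]
257 [(258, 618, 203, 41), (260, 598, 232, 90), (262, 587, 244, 111), (264, 589, 232, 92), (266, 601, 200, 43), (268, 597, 199, 43)]
258 [(258, 618, 205, 40), (260, 613, 204, 41), (262, 609, 203, 41), (264, 605, 203, 43), (266, 601, 202, 42), (268, 596, 201, 43)]
259 [(258, 617, 207, 40), (260, 612, 207, 42), (262, 607, 207, 44), (264, 604, 205, 42), (266, 601, 202, 39), (268, 596, 202, 41)]
```

The ferrule is held upright, spanning z of about 90 to 119, and the fingertips are at about 107. The die is empty. Next I carry it to the cassette.

```bash
python3 -c "
from h import *
plan(547.8,-159.4,120,183.3)"
```

```text
at 4.875 [592.6 220.7 102.4] [-1.7998e+02 -7.0000e-02 -1.7674e+02] F [-0.3  0.9 -0.3] w 21.5
shift [  66.4 -377.   -17.3] rotvec [-0.02 -0.07 -0.04]
```

```bash
python3 -m jog '0 0 -40 0 0 0 -1;10 -50 -50 0 0 0 -1;20 -105 -50 0 0 0 -1;30 -160 -50 0 0 0 -1;40 -215 -50 0 0 0 -1;50 -270 -50 0 0 0 -1;58 -325 -50 0 0 0 -1;66 -360 -50 0 0 0 -1'; python3 -m jog '0 -17 0 0 0 0 -1;0 -17 0 0 0 0 -1;0 -17 30 0 0 0 -1;0 -17 30 0 0 0 -1;0 -17 30 0 0 0 -1';python3 -c "
from h import *
plan(547.8,-159.4,80,183.3)
d=grab('side','i');t=grab('top','i')
s=cv2.imread('pics/i_side.png');t=cv2.imread('pics/i_top.png')
cv2.imwrite('pics/z9.png',np.hstack([cv2.resize(s[90:190,260:370],None,fx=4,fy=4)[:,:],cv2.resize(t[130:230,330:420],None,fx=4,fy=4)]))"
```

```text
clock: 5.88
eef_pos: [546.7, -145.7, 152.3]
tool_rot: [-3.141, -0.001, -3.088]
force: [0.0, -0.6, -0.5]
width: 21.1
clock: 6.5
eef_pos: [549.4, -157.5, 123.5]
tool_rot: [3.141, 0.001, -3.082]
force: [0.3, -0.0, -0.0]
width: 21.3
at 6.5 [ 549.4 -157.5  123.5] [ 1.7996e+02  3.0000e-02 -1.7661e+02] F [ 0.3 -0.  -0. ] w 21.3
shift [ 1.8 -1.8 43.5] rotvec [0.04 0.03 0.09]
```

View pics/z9.png

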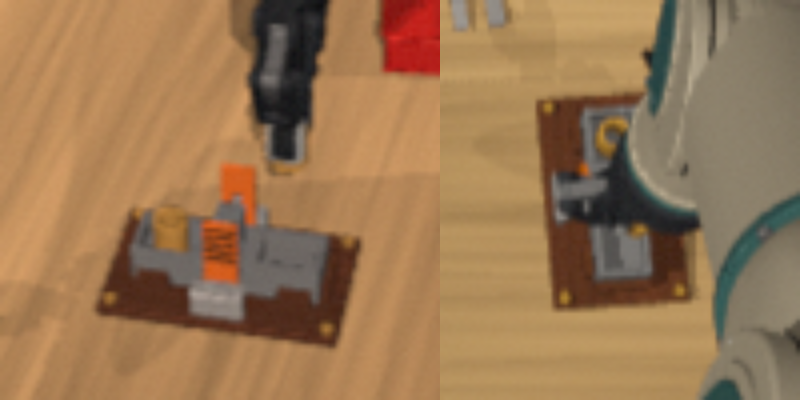

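The ferrule is just below the fingertips at side-zoom (285,165) and above the empty well at (290,250). I'll lower it to just above the well.

```bash
python3 -m jog '1 -2 30 0 0 0 -1;1 -2 58 0 0 0 -1;1 -2 58 0 0 0 -1;1 -2 58 0 0 0 -1';python3 -c "
from h import *
plan(547.8,-159.4,50,183.3)
d=grab('side','j');t=grab('top','j')
P=pts(d);H=cv2.cvtColor(d['image'],cv2.COLOR_RGB2HSV)
m=(H[...,0]>12)&(H[...,0]<25)&(H[...,1]>150)
v,u=np.nonzero(m[120:165,322:345]);q=P[v+120,u+322];k=(q[:,2]>30)&(q[:,2]<150);print(np.c_[u+322,v+120,q.round()][k])
s=cv2.imread('pics/j_side.png');t=cv2.imread('pics/j_top.png')
cv2.imwrite('pics/z10.png',np.hstack([cv2.resize(s[110:180,280:360],None,fx=6,fy=6),cv2.resize(t[145:215,345:400],None,fx=6,fy=6)]))"
```

```text
clock: 7.1
eef_pos: [548.8, -161.3, 66.2]
tool_rot: [-3.141, 0.002, -3.085]
force: [0.1, -0.5, 0.2]
width: 21.6
at 7.1 [ 548.8 -161.3   66.2] [-1.7997e+02  1.0000e-01 -1.7673e+02] F [ 0.1 -0.5  0.2] w 21.6
shift [ 0.9  1.9 16.2] rotvec [-0.03  0.1  -0.03]
[[ 330.  147.  552. -147.   61.]
 [ 330.  148.  553. -151.   54.]
 [ 331.  148.  550. -149.   57.]
 [ 332.  148.  547. -147.   59.]
 [ 333.  148.  545. -150.   57.]]
```

View pics/z10.png

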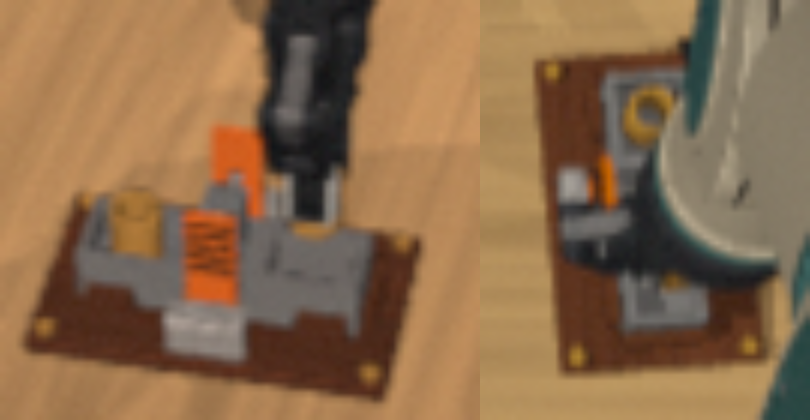

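```bash
python3 -c "
from h import *
d=dict(np.load('pics/j_side.npz'));t=dict(np.load('pics/j_top.npz'))
o=np.array([280,110])
for p in ([548,-160,53],[548,-160,20],[548,-160,48],[548,-148,53],[548.3,-159.4,34],[627,-154.5,48],[627,-154.5,34]): print(p,(proj(d,p)-o)*6+3,(proj(t,p)-[345,145])*6+[483,3])
c=np.array([548.3,-159.4]);a=np.radians(3.3)
for sx,sy in((1,1),(1,-1),(-1,-1),(-1,1)):
  p=c+sx*18.5*np.array([np.cos(a),np.sin(a)])+sy*15*np.array([-np.sin(a),np.cos(a)]);print((proj(d,[*p,34])-o)*6+3,(proj(t,[*p,34])-[345,145])*6+[483,3])
"
```

```text
[548, -160, 53] [319.2 221.4] [670.8 273. ]
[548, -160, 20] [318.6 277.8] [660.6 286.2]
[548, -160, 48] [319.2 229.8] [669.  275.4]
[548, -148, 53] [312.6 239.4] [645. 273.]
[548.3, -159.4, 34] [318. 255.] [663.6 280.2]
[627, -154.5, 48] [139.2 207. ] [652.2 113.4]
[627, -154.5, 34] [140.4 231. ] [648.6 120.6]
[268.8 272.4] [628.8 244.2]
[282.6 226.2] [691.2 240.6]
[366.  237.6] [698.4 316.2]
[353.4 283.8] [635.4 319.8]
```

```bash
cat >> h.py <<'E'
def avg(n=8):
    L=[]
    for i in range(n): ctrl.get_image('side');s=ctrl.read_state();L.append(np.r_[s['eef_pos'],s['force'],s['width']])
    print(np.mean(L,0).round(2),np.std(L,0).round(2)[:3])
E
python3 -c "
from h import *
avg()"
```

```text
[ 5.4828e+02 -1.6134e+02  6.5700e+01 -1.7000e-01  0.0000e+00 -6.6000e-01
  2.1340e+01] [0.32 0.06 0.41]
```

```bash
python3 -m jog '0 1.8 0 0 0 0 -1;0 1.8 6 0 0 0 -1;0 1.8 12 0 0 0 -1;0 1.8 18 0 0 0 -1;0 1.8 22 0 0 0 -1;0 1.8 26 0 0 0 -1;0 1.8 26 0 0 0 -1;0 1.8 26 0 0 0 -1';python3 -c "
from h import *
avg(4)
d=grab('side','k');t=grab('top','k')
s=cv2.imread('pics/k_side.png');t=cv2.imread('pics/k_top.png')
cv2.imwrite('pics/z11.png',np.hstack([cv2.resize(s[110:180,280:360],None,fx=6,fy=6),cv2.resize(t[145:215,345:400],None,fx=6,fy=6)]))"
```

```text
clock: 8.6
eef_pos: [547.8, -159.5, 39.1]
tool_rot: [-3.142, 0.0, -3.085]
force: [-0.4, -0.0, -0.2]
width: 21.1
[ 5.4787e+02 -1.5948e+02  3.9180e+01 -1.0000e-02  4.0000e-02 -2.3000e-01
  2.1650e+01] [0.03 0.02 0.01]
```

View pics/z11.png

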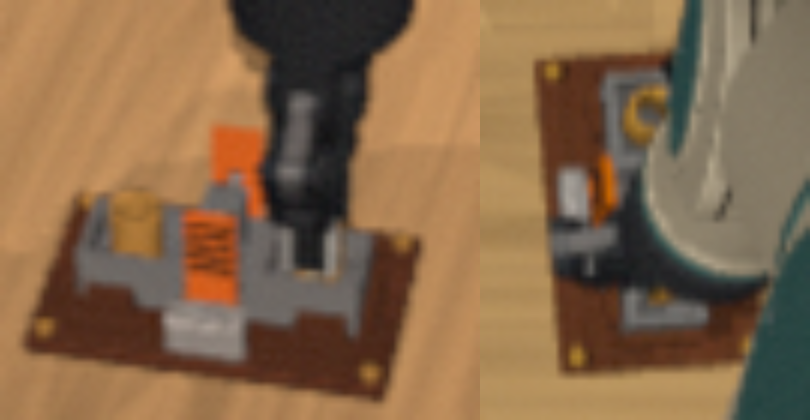

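The ferrule has entered the well with no side force. I'll lower it the last few millimetres until the force shows the floor.

```bash
python3 -m jog '0 0 2 0 0 0 -1;0 0 4 0 0 0 -1;0 0 4 0 0 0 -1';python3 -m jog '0 0 1 0 0 0 -1;0 0 1 0 0 0 -1'
```

```text
clock: 9.28
eef_pos: [547.5, -159.4, 34.7]
tool_rot: [3.141, -0.0, -3.085]
force: [-0.2, 0.4, -1.0]
width: 21.3
clock: 9.52
eef_pos: [547.7, -159.5, 34.3]
tool_rot: [-3.142, 0.0, -3.085]
force: [-1.3, 0.3, 4.2]
width: 21.6
```

```bash
python3 -c "
from h import *
avg(3)"
```

```text
[ 5.4773e+02 -1.5944e+02  3.4310e+01 -1.0600e+00  5.0000e-02  4.5700e+00
  2.1450e+01] [0.01 0.   0.02]
```

Contact with the floor gives 4.5 N at TCP z 34.3. I'll open the gripper in steps and rise.

```bash
python3 -m jog '0 0 0 0 0 0 -0.3;0 0 0 0 0 0 -0.2;0 0 0 0 0 0 0;0 0 0 0 0 0 0;0 0 -10 0 0 0 0;0 0 -30 0 0 0 0;0 0 -60 0 0 0 0.5;0 0 -100 0 0 0 1'; python3 -m jog '-100 0 -40 0 0 0 1;-100 60 -40 0 0 0 1;-100 120 -40 0 0 0 1;-100 150 -40 0 0 0 1;-100 150 -40 0 0 0 1;-100 150 -40 0 0 0 1'; python3 -c "
from h import *
avg(2)
d=grab('side','l');t=grab('top','l')
s=cv2.imread('pics/l_side.png');t=cv2.imread('pics/l_top.png')
cv2.imwrite('pics/z12.png',np.hstack([cv2.resize(s[110:180,280:360],None,fx=6,fy=6),cv2.resize(t[145:215,345:400],None,fx=6,fy=6)]))"
```

```text
clock: 10.68
eef_pos: [547.2, -159.3, 135.0]
tool_rot: [3.141, -0.001, -3.085]
force: [1.3, 0.0, -0.6]
width: 77.1
clock: 11.42
eef_pos: [639.0, -5.2, 174.4]
tool_rot: [-3.14, 0.0, -3.085]
force: [0.7, -0.6, -0.5]
width: 85.5
[ 6.3903e+02 -6.2400e+00  1.7428e+02 -1.9000e-01 -5.1000e-01 -9.4000e-01
  8.5270e+01] [0.   0.12 0.06]
```

View pics/z12.png

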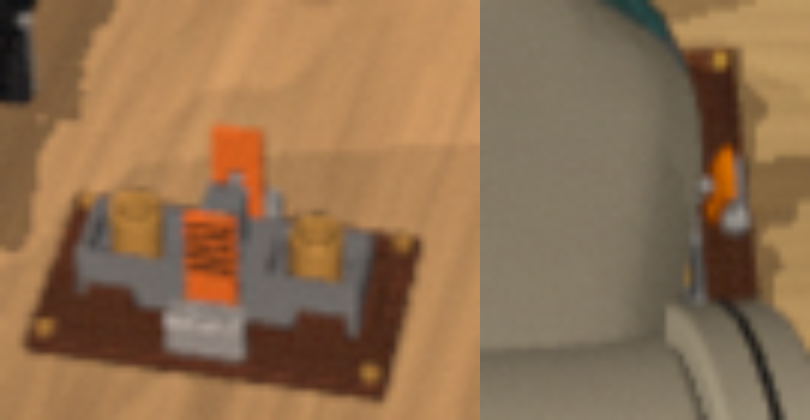

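The ferrule stands at side-zoom (317,245), upright and level with the fixed one at (136,222). Next is the pinch, centred on the catches.

```bash
python3 -c "
from h import *
plan(588,-157.2,110,183.3)
d=dict(np.load('pics/l_side.npz'));P=pts(d)
for nm,b in (('filled',(298,308,141,153)),('placed',(327,338,145,158))):
  H=cv2.cvtColor(d['image'],cv2.COLOR_RGB2HSV);m=(H[...,0]>12)&(H[...,0]<26)&(H[...,1]>130);q=P[b[2]:b[3],b[0]:b[1]][m[b[2]:b[3],b[0]:b[1]]];print(nm,len(q),np.median(q,0).round(1),np.percentile(q,[5,95],axis=0).round(1).tolist())
"
```

```text
at 11.625 [639.  -6. 174.] [-179.95   -0.   -176.9 ] F [-0.8  0.7  0.7] w 85.6
shift [  59.1 -148.2   64.2] rotvec [-0.05 -0.   -0.2 ]
filled 95 [ 629.  -153.5   40. ] [[618.6, -215.4, -0.0], [642.5, -142.4, 47.9]]
placed 98 [ 549.5 -158.8   39.2] [[539.0, -220.2, 0.8], [562.4, -146.3, 48.5]]
```

```bash
python3 -m jog '20 -50 0 0 0 0 1;40 -100 0 0 0 0 1;59 -148 0 0 0 0 1;59 -148 0 0 0 0 1;59 -148 0 0 0 0 1;59 -148 30 0 0 0 1;59 -148 64 0 0 0 1;59 -148 64 0 0 0 1'; python3 -m jog '0 0 0 0 0 0 1;0 0 0 0 0 0 1'; python3 -c "
from h import *
avg(4);plan(588,-157.2,80,183.3)
d=grab('side','m');t=grab('top','m')
s=cv2.imread('pics/m_side.png');t=cv2.imread('pics/m_top.png')
cv2.imwrite('pics/z13.png',np.hstack([cv2.resize(s[100:180,280:360],None,fx=6,fy=6),cv2.resize(t[145:225,345:400],None,fx=6,fy=6)]))"
```

```text
clock: 12.62
eef_pos: [587.0, -152.8, 107.7]
tool_rot: [3.139, -0.005, -3.082]
force: [-0.1, -0.3, -0.2]
width: 85.5
clock: 12.88
eef_pos: [589.8, -154.9, 111.5]
tool_rot: [-3.141, 0.003, -3.084]
force: [-0.8, 1.1, -0.4]
width: 85.4
[ 5.8928e+02 -1.5515e+02  1.1112e+02  1.4000e-01  1.9000e-01  1.2000e-01
  8.5290e+01] [0.23 0.06 0.22]
at 13.075 [ 589.  -155.2  110.8] [-1.7998e+02  7.0000e-02 -1.7675e+02] F [ 0.4  0.5 -0.1] w 85.8
shift [ 1.1 -1.9 30.8] rotvec [-0.02  0.07 -0.05]
```

View pics/z13.png

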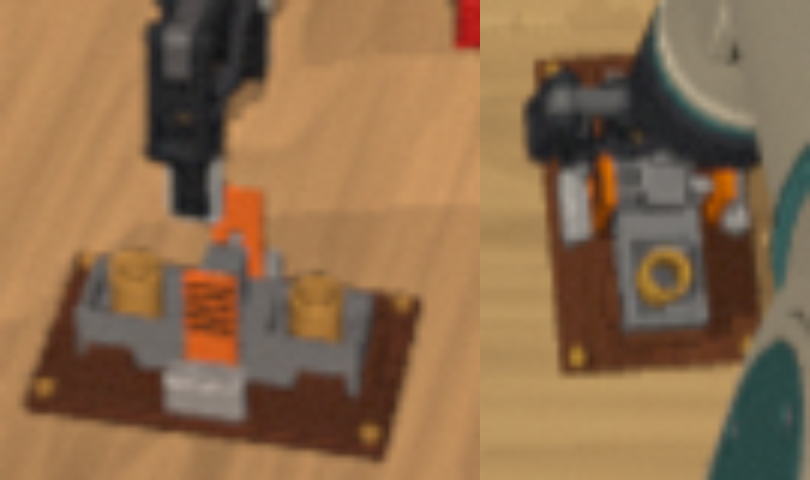

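The ferrule is centred in its well at top-zoom (664,276), and the finger is in line with the catch. I'll descend in stages.

```bash
python3 -m jog '1 -2 15 0 0 0 1;1 -2 35 0 0 0 1;1 -2 35 0 0 0 1;1 -2 35 0 0 0 1;1 -2 35 0 0 0 1'; python3 -c "
from h import *
avg(3);plan(588,-157.2,37,183.3)
d=grab('side','n');t=grab('top','n')
s=cv2.imread('pics/n_side.png');t=cv2.imread('pics/n_top.png')
cv2.imwrite('pics/z14.png',np.hstack([cv2.resize(s[100:180,280:360],None,fx=6,fy=6),cv2.resize(t[145:225,345:400],None,fx=6,fy=6)]))"
```

```text
clock: 13.8
eef_pos: [588.1, -157.3, 75.5]
tool_rot: [-3.141, 0.001, -3.085]
force: [0.7, -0.0, 0.7]
width: 85.4
[ 5.8808e+02 -1.5725e+02  7.5570e+01  4.0000e-02 -3.0000e-01  1.5000e-01
  8.5540e+01] [0.06 0.01 0.04]
at 13.95 [ 588.  -157.3   75.5] [-1.7999e+02  5.0000e-02 -1.7675e+02] F [-0.1 -0.6  0.1] w 85.7
shift [ 0.   0.1 38.5] rotvec [-0.01  0.05 -0.05]
```

View pics/z14.png

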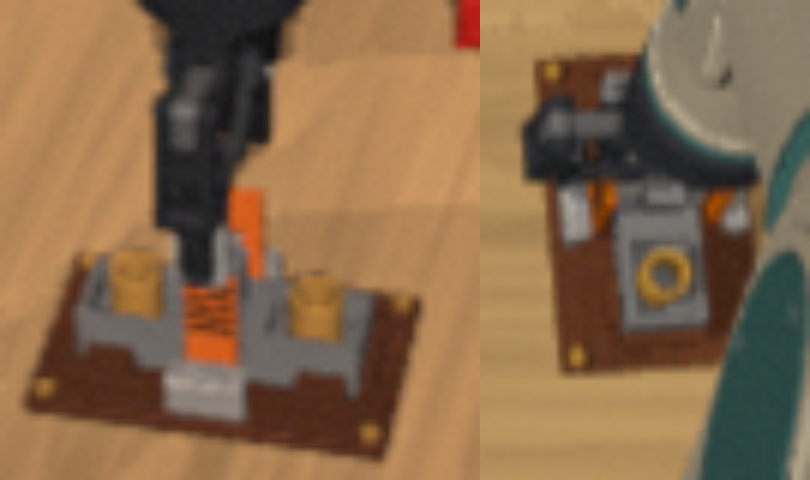

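```bash
python3 -m jog '0 0 10 0 0 0 1;0 0 20 0 0 0 1;0 0 30 0 0 0 1;0 0 38 0 0 0 1;0 0 38 0 0 0 1;0 0 38 0 0 0 1'; python3 -m jog '0 0 0 0 0 0 0.6;0 0 0 0 0 0 0.5;0 0 0 0 0 0 0.45;0 0 0 0 0 0 0.45'; python3 -c "
from h import *
avg(3)
d=grab('side','o')
s=cv2.imread('pics/o_side.png')
cv2.imwrite('pics/z15.png',cv2.resize(s[100:180,280:360],None,fx=7,fy=7))"
```

```text
clock: 14.8
eef_pos: [587.8, -157.2, 37.1]
tool_rot: [-3.142, 0.0, -3.085]
force: [-1.0, 0.4, 0.6]
width: 85.1
clock: 15.3
eef_pos: [587.8, -157.2, 37.1]
tool_rot: [-3.142, 0.0, -3.085]
force: [-0.2, 0.2, 0.7]
width: 61.9
[ 5.8769e+02 -1.5719e+02  3.7030e+01  3.0000e-02 -3.2000e-01  6.0000e-01
  6.1920e+01] [0.01 0.01 0.02]
```

View pics/z15.png

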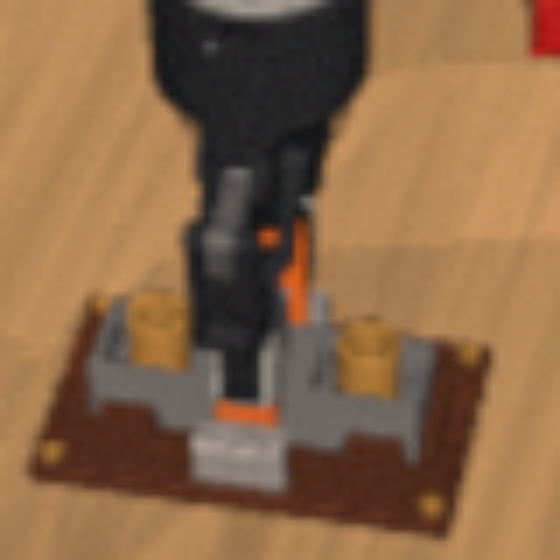

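The fingers straddle both catches with the tips above the keeper lip. Closing now.

```bash
python3 -m jog '0 0 0 0 0 0 0.3;0 0 0 0 0 0 0.2;0 0 0 0 0 0 0.1;0 0 0 0 0 0 0;0 0 0 0 0 0 -0.3;0 0 0 0 0 0 -1;0 0 0 0 0 0 -1;0 0 0 0 0 0 -1'; python3 -c "
from h import *
avg(4)
d=grab('side','p')
s=cv2.imread('pics/p_side.png')
cv2.imwrite('pics/z16.png',cv2.resize(s[100:180,280:360],None,fx=7,fy=7))"
```

```text
clock: 16.5
eef_pos: [587.9, -157.6, 38.5]
tool_rot: [-3.141, 0.001, -3.085]
force: [-3.0, -0.5, 12.9]
width: 42.0
[ 5.8795e+02 -1.5757e+02  3.8530e+01 -3.0100e+00 -2.1000e-01  1.2790e+01
  4.2200e+01] [0.01 0.   0.01]
```

View pics/z16.png

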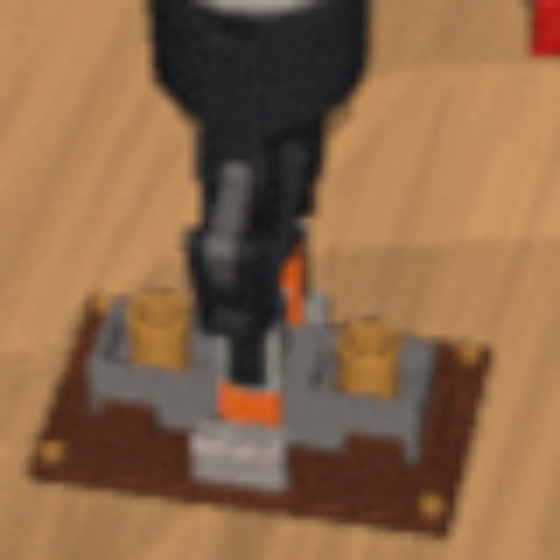

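Both catches must be at their stops, since the width reads 42, past the 49 mm fully-in span; the ferrule also read low. The pads' forward swing put 13 N downwards, so I'll lift gently.

```bash
python3 -m jog '0 0 -2 0 0 0 -1;0 0 -4 0 0 0 -1;0 0 -6 0 0 0 -1;0 0 -8 0 0 0 -1;0 0 -8 0 0 0 -1'; python3 -c "
from h import *
avg(3)
d=grab('side','q')
s=cv2.imread('pics/q_side.png')
cv2.imwrite('pics/z17.png',cv2.resize(s[90:180,280:360],None,fx=6,fy=6))"
```

```text
clock: 17.38
eef_pos: [587.7, -157.1, 45.0]
tool_rot: [3.142, 0.0, -3.085]
force: [0.9, -0.3, -2.5]
width: 42.0
[ 5.8762e+02 -1.5715e+02  4.4920e+01 -7.0000e-02  3.6000e-01 -2.2600e+00
  4.1780e+01] [0.03 0.02 0.02]
```

View pics/z17.png

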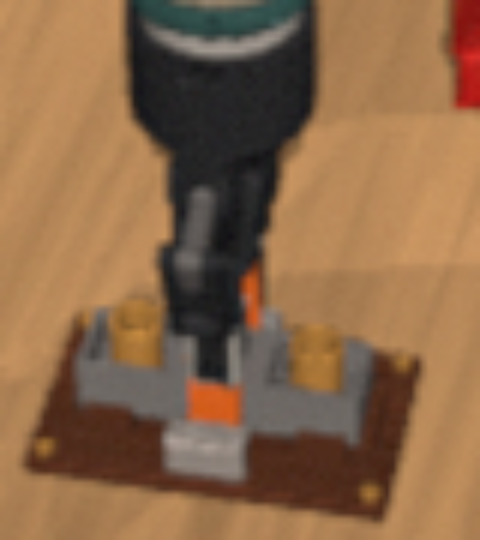

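The load is 2.3 N, which matches the cassette and ferrule hanging free. I'll lift the rest of the way.

```bash
python3 -m jog '0 0 -6 0 0 0 -1;0 0 -18 0 0 0 -1;0 0 -32 0 0 0 -1;0 0 -48 0 0 0 -1;0 0 -64 0 0 0 -1;0 0 -78 0 0 0 -1;0 0 -88 0 0 0 -1;0 0 -92 0 0 0 -1'; python3 -m jog '0 0 0 0 0 0 -1;0 0 0 0 0 0 -1;0 0 0 0 0 0 -1;0 0 0 0 0 0 -1'; python3 -c "
from h import *
avg(3);s=ctrl.read_state();print(s['tool_rot'],abs(s['qd']).max())
d=grab('side','r');t=grab('top','r')
P=pts(d);q=P[80:175,270:360].reshape(-1,3)
s=cv2.imread('pics/r_side.png');t=cv2.imread('pics/r_top.png')
cv2.imwrite('pics/z18.png',np.hstack([cv2.resize(s[70:180,270:360],None,fx=5,fy=5),cv2.resize(t[120:230,335:405],None,fx=5,fy=5)]))"
```

```text
clock: 18.58
eef_pos: [587.9, -157.2, 137.7]
tool_rot: [-3.141, 0.001, -3.085]
force: [0.5, -0.7, -2.0]
width: 42.0
clock: 19.08
eef_pos: [587.5, -157.1, 136.7]
tool_rot: [3.141, -0.001, -3.085]
force: [0.0, 0.7, -1.6]
width: 41.7
[ 5.8757e+02 -1.5714e+02  1.3679e+02  1.5000e-01 -2.2000e-01 -2.1700e+00
  4.2080e+01] [0.03 0.01 0.05]
[ 3.14148834e+00 -2.93634764e-04 -3.08471818e+00] 0.002242635511790616
```

View pics/z18.png

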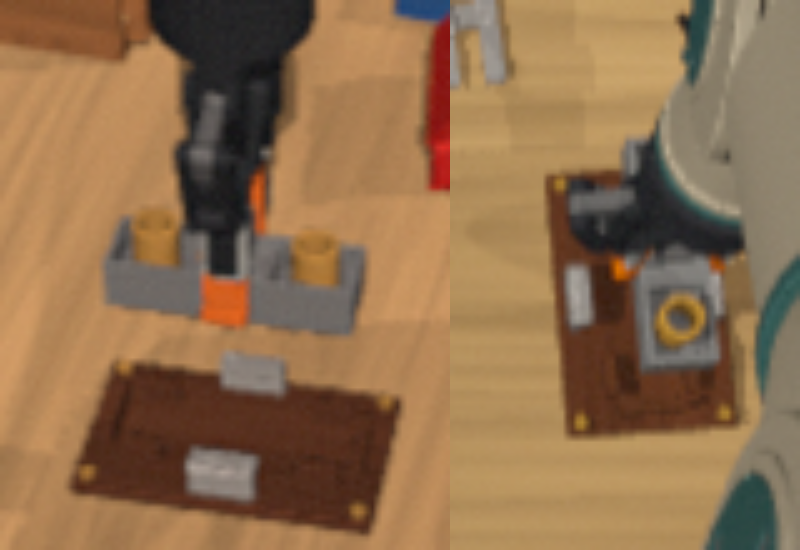

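The cassette hangs free and level, with the ferrule upright in its well at (317,255) in the side zoom and (680,320) in the top zoom. I'll check heights and level by depth, then hand in.

```bash
python3 -c "
from h import *
d=dict(np.load('pics/r_side.npz'));P=pts(d)
H=cv2.cvtColor(d['image'],cv2.COLOR_RGB2HSV);q0=P[100:140,285:350];h0=H[100:140,285:350]
m=(h0[...,0]>12)&(h0[...,0]<26)&(h0[...,1]>130)&(q0[...,2]>90)
for lo,hi in((0,30),(30,65)):
  q=q0[:,lo:hi][m[:,lo:hi]];print('brass',np.median(q,0).round(1),np.percentile(q,[5,95],axis=0).round(1).tolist())
g=(h0[...,1]<60)&(q0[...,2]>95)
q=q0[g];
for a,b in((525,560),(620,660)):
  k=q[(q[:,0]>a)&(q[:,0]<b)];print('grey z',np.percentile(k[:,2],[2,50,98]).round(1))
"
```

```text
brass [ 626.2 -147.3  140.3] [[616.3, -166.3, 128.6], [636.4, -141.4, 149.0]]
brass [ 547.  -154.3  139.5] [[538.1, -167.0, 129.1], [558.2, -144.3, 147.0]]
grey z [106.5 121.3 133.8]
grey z [107.  122.1 133.7]
```

```bash
python3 -c "
from h import *
print(ctrl.finish_job()); s=ctrl.read_state(); print(s['clock'],s['eef_pos'],s['force'],s['width'])"
```

```text
the job is handed in; nothing more can be done
None
the job is handed in; nothing more can be done
```

I lifted the ferrule from the die and stood it in the empty well, touching the well floor at about 4.5 N before letting go. I then pinched both catches and raised the cassette straight up, and handed the job in at about 19 s with it still held. The job returned no verdict.

**Last checks before handing in:**
- **Height:** the cassette's underside is about 98 mm above the dock floor.
- **Level:** both ends match within about 1 mm.
- **Ferrule:** it stands upright with its top level with the fixed one, about 79 mm from it, well inside the well, and clear of the fingers.
- **Load and motion:** about 2.2 N hangs on the wrist, the expected weight, and the arm was still.

**What disagreed or wasn't measured:**
- **Finger width:** it reads low under grip, 21 mm on the 24 mm ferrule and 42 mm on the catches, where the fully-in span is 49 mm. I take this as finger compliance.
- **Catches and other items:** I could not read the catch travel directly. I judged it from that width and from the cassette leaving the dock freely. I did not re-measure the calliper, wax, loupe or awl, but the gripper never went near them.

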